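# Set up the indexing jig for the third stone

### The job

Set the jig up for its third stone: take the flat scraper out of its parking block, slide its blade edgewise into the slot of the jig's tool holder until it is fully home, and let go of it. Then turn the jig's indexing knob clockwise, seen from above, click by click from its home stop to the third stop, without running past it, and finish while still gripping the knob and holding it there. Do not knock over the glue bottle.

Things in the scene. Friction and masses are not known exactly. Their poses are not given: they have to be found in the camera images.
- scraper_grip (a point): Handle centre of the loose flat scraper (80 g), which stands blade down in the parking block. Dark wooden handle 54 mm tall, 30 mm wide along its x, 16 mm thick along its y (pinch across y from above); the point is 27 mm above its underside (shoulder). Below that a steel blade 36 mm wide (x), 4 mm thick (y), 26 mm long, lower edge rounded. z points up. Same either way round.
- rack_slot (a point): Centre of the slot's mouth in the top face of the parking block (pale wood, fixed, 40 mm high, 64 x 44 mm, foot 80 x 60 mm). Slot 40 mm long along this x, 7 mm wide along y, 28 mm deep. At the start the scraper stands in it with its shoulder on the block's top.
- holder_slot (a point): Centre of the mouth of the empty slot in the jig's tool holder, a fixed wooden block 64 x 44 mm whose top face is 46 mm above the table. Slot 40 mm long along this x (pointing straight away from the knob's axis, which is 100 mm off towards -x), 7 mm wide along y, 28 mm deep. Fully home, the scraper's shoulder rests on this face, so its handle centre is 27 mm above this point.
- jig: The indexing jig, fixed: aluminium base plate 190 mm (its x) by 116 mm (its y) by 10 mm, with the indexing wheel and the tool holder on it and, at its -x edge, a 41 mm high plunger block. Origin on the table under the knob's axis; z up; the holder slot is at x = +100 mm.
- knob_grip (a point): Grip point on the knob's axis, 76 mm above the table, in an upright dark wooden bar 48 mm long (this x), 14 mm thick (this y, pinch across it), from 54 to 92 mm above the table. It stands on a steel wheel of radius 52 mm, top at 42 mm, with five amber stones up to 7 mm high; at stop k the k-th stone faces the holder. Axes turn with the knob; at home they are parallel to the jig's.
- index_knob (a joint): Knob angle, rad: 0 at the home stop (the start), growing clockwise seen from above. A click every 24 degrees: stops at 0.419, 0.838, 1.257 (the third), 1.676, 2.094; it can run on past the third. Between stops it resists with up to about 0.12 N m, and let go it is drawn into the nearest stop.
- glue_bottle: Small white glue bottle with a red cap, 34 mm across, 86 mm high, loose, standing between the jig and the parking block, nearer the robot; origin at the centre of its underside, z up.
Things that resemble listed ones, but are neither listed nor needed, are in the scene too. Of the things that look like the part that bears scraper_grip, the larger one is meant.

How it is judged (in metres and radians):
On the way, in this order (a step that is already met when the one before it is completed fails the run):
1. the scraper stands released and fully home in the holder's slot, the knob still at its home stop (horizontal distance between scraper_grip and holder_slot below 0.01 m and z of scraper_grip in the frame of holder_slot between 0.022 and 0.031 m and angle between scraper_grip's own z axis and vertical below 0.15 rad and contact force between the fingers and scraper below 0.1 N and value of joint index_knob below 0.2 rad), for 0.2 s.
2. the knob is at its third stop (value of joint index_knob between 1.137 and 1.377 rad), for 0.2 s.
At the end, for the whole second after the job is handed in: The scraper is released and fully home in the holder's slot (handle centre within 10 mm sideways of the slot's centre and less than 31 mm above its mouth, upright within 0.15 rad); the knob is at the third stop (1.257 rad, within 0.12) and the fingers still grip it with more than 2 N (all of step 2 and horizontal distance between scraper_grip and holder_slot below 0.01 m and z of scraper_grip in the frame of holder_slot between 0.022 and 0.031 m and angle between scraper_grip's own z axis and vertical below 0.15 rad and contact force between the fingers and scraper below 0.1 N and contact force between the fingers and index_knob above 2 N); the arm keeps its last pose, push and grip.
It fails at once if the knob has run past the third stop (value of joint index_knob above 1.5 rad).
It fails at once if the glue bottle is knocked over (angle between glue_bottle's own z axis and vertical above 0.5 rad).
It also fails if it takes over 64 s, if anything falls off the work surface, if the arm or the gripper's body presses on something with over 40 N, if the wrist force passes 120 N, or if a joint passes its speed limit or range.

### The arm

A 6-joint arm with a two-finger parallel gripper is mounted at the origin on a cart in front of the work surface, level with it; the furniture and walls round the work are solid. World frame = base frame: x ahead of the robot, y to its left, z up, the work surface at z = 0. Lengths are in mm, angles in rad, forces in N, time in s.
With the tool pointing down it reaches from about 400 to 825 mm from the base axis. Payload 7 kg.
Tool frame: the origin (TCP) lies between the finger pads; the fingertips stand 11 mm ahead of it and the grasp point (between the pads) lies 8 mm behind it (ctrl.tcp_to_tips is the distance from the TCP to the fingertips, in mm); z points along the fingers, y is the line along which they close (so a half turn about z gives the same grasp; the last joint's range is limited). The gripper opens to 85 mm and grips with 20 to 120 N. Pads are 22 mm wide; open, the fingers measure 114 mm over their backs; the gripper's body (76 mm by 85 mm) begins 54 mm behind the grasp point. The pads swing forward as they close: fully open they stand 13 mm farther back than shut.
Start: joints at [-0.985, 0.359, 0.012, 0, -1.224, -0.288], TCP at [198.03, -645.275, 242.302] pointing down, gripper open.
Joint ranges: [-3.07, 3.07], [-1.43, 2.12], [-1.02, 1.25], [-3.03, 1.67], [-3.05, -0], [-3.03, 3.03]. Speed limits (rad/s): [2.39, 2.39, 3.01, 3.14, 3.14, 3.14].

### API

Orientations are given as a unit quaternion [w, x, y, z].
In Python, from station import ctrl, vision gives the robot as it stands. The module is installed in compiled form; this text tells all that it offers.
- The arm moves only by the shell command python3 -m crank 'ROWS' [OPENING] [FORCE]. ROWS is JSON, a list of rows, each an object with "xyz": the shift along the tool's x, y, z each as a share of 80 mm, from -1 to 1, a list of three; "rotation": the turn, a rotation vector about the tool's x, y, z each as a share of 1.5 rad, from -1 to 1, a list of three. A call has exactly 5 rows; each row shifts and turns the commanded pose from where the row before left it, along the tool's axes as they then stand; what a row does not reach is not made up. A row lasts 1/12 s, in which the tool goes at most 41.7 mm and 7.16 degrees, less where a joint would pass 70% of its speed; a pose out of reach is approached as far as the arm can. A call with a number of a shift or a turn outside -1 to 1 is refused whole. A call with a gripper value outside its range is refused whole. OPENING is the opening in per cent of the stroke, from 0 (shut) to 100 (fully open), set as the call begins (- or left out, the last holds). The fingers move at their own pace and stop on an object; FORCE is the grip in N (left out, the last holds). Time passes only in rows, so rows that do not move let the fingers close, or fill a call up. It gives the time, the measured TCP pose, the force, the opening and the grip force at its end, in the units of the state.
- ctrl.state(): the state, without advancing time (a new reading comes with each control period).
- vision.capture(name): name is "side" or "top"; returns (picture, depth): 384x512x3 uint8, red, green, blue; 384x512 float32, mm along the optical axis (not along the pixel's ray), 0 where there is no reading.
- vision.camera_model(name): a dict with "fx", "fy", "cx", "cy" (pixels), "rvec" (rotation vector, rad) and "tvec" (3), from world to camera coordinates, as OpenCV has them. Camera axes: x right, y down, z forward; pixel columns grow to the right and rows downward; lengths in mm; the calibration is good to about 2 mm. A picture is of the moment at which its call begins. camera_model takes no time and is no camera call.
- ctrl.sign_off(): hands the job in; it is judged then, once.
The state is a dict: "clock": time; "joint_positions": joint angles; "qvel": joint speeds; "joint_efforts": joint torques, N m; "tool_pos": TCP position; "eef_rot": TCP orientation; "contact_force": force on the tool from outside, world axes, zero at the start; "ft_torque": the same for the moment, N m; "width": opening from 0.0 (shut) to 1.0 (fully open); "finger_force": force on a finger pad.
Only numpy, scipy, OpenCV 4.12 (cv2) and the standard library are available. Lean on these libraries where they do the work, as an engineer would, in place of code of your own. Each camera call takes 0.05 s, during which the arm holds its last target. There are 200 camera calls.

## Working session

There is one attempt and no reset: what is moved stays moved. The work goes in short steps, Python scripts to look and compute and a shell command to move; the robot and the scene stay as the last step left them, time stands still between calls to the robot, and variables do not carry over. Pictures are saved under pics/ and viewed, at most 10 in all, crops included, and the job is handed in when it is done.

```bash
mkdir -p pics; cat > h.py <<'E'
import numpy as np, cv2
from station import ctrl, vision
def cam(n):
    m=vision.camera_model(n);R=cv2.Rodrigues(np.array(m['rvec'],float))[0];return m,R,np.array(m['tvec'],float).ravel()
def pts(n,d):
    m,R,t=cam(n);v,u=np.indices(d.shape)
    P=np.stack([(u-m['cx'])/m['fx']*d,(v-m['cy'])/m['fy']*d,d],-1)
    return (P-t)@R
def ray(n,u,v,z):
    m,R,t=cam(n);r=R.T@np.array([(u-m['cx'])/m['fx'],(v-m['cy'])/m['fy'],1]);c=-R.T@t
    return c+r*(z-c[2])/r[2]
def proj(n,p):
    m,R,t=cam(n);q=R@np.array(p,float)+t;return q[0]/q[2]*m['fx']+m['cx'],q[1]/q[2]*m['fy']+m['cy']
E
python3 - <<'E'
from h import *
for n in('top','side'):
    p,d=vision.capture(n);np.savez('pics/%s0.npz'%n,p=p,d=d)
    cv2.imwrite('pics/%s0.png'%n,cv2.resize(p[...,::-1],(800,600)))
    m,R,t=cam(n);print(n,m['fx'],-R.T@t,R[2])
E
```

```text
top 397.69059664444586 [ 417.49669005   -5.78092783 1029.14108077] [ 0.08909659 -0.00271151 -0.9960193 ]
side 464.8302027868998 [ 16.23328313 709.81960816 658.130436  ] [ 0.46527492 -0.6931161  -0.55055365]
```

View pics/top0.png

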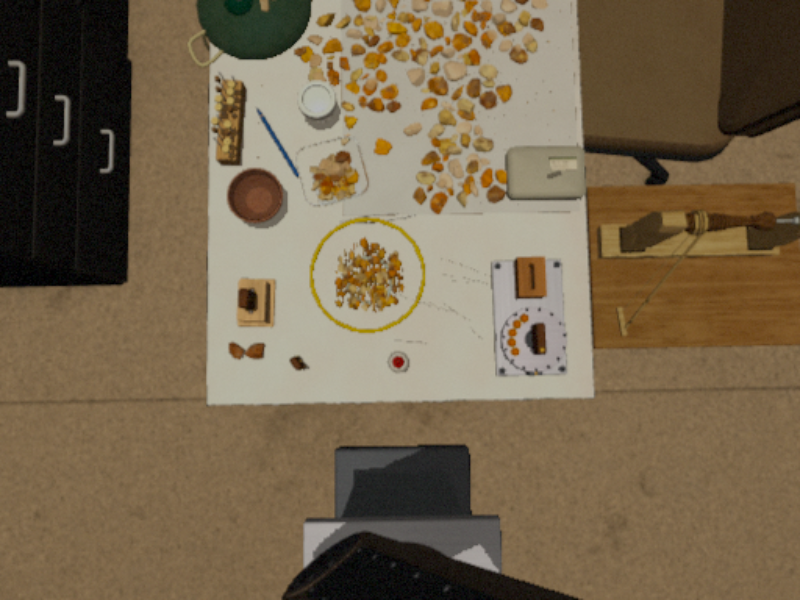

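View pics/side0.png

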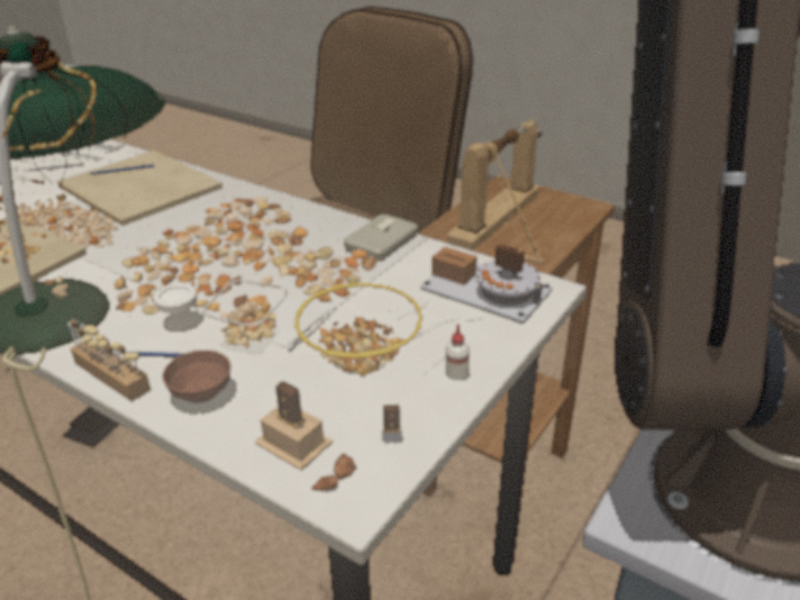

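The side and top views show two handles like the scraper's. One is in the pale block, at top (250,300) and side (290,403). A smaller loose one is at top (299,362) and side (391,418). The larger one, standing in the block, fits the description. I'll confirm it in a crop.

```bash
python3 - <<'E'
from h import *
t=np.load('pics/top0.npz');s=np.load('pics/side0.npz')
def c(p,u,v,w,h,W,H):return cv2.resize(p[v:v+h,u:u+w,::-1],(W,H),interpolation=cv2.INTER_CUBIC)
a=np.hstack([c(t['p'],140,170,66,50,400,300),c(t['p'],310,160,60,84,400,560)[:300] if 0 else c(t['p'],305,160,112,84,400,300)])
b=np.hstack([c(s['p'],155,235,112,84,400,300),c(s['p'],260,145,112,84,400,300)])
cv2.imwrite('pics/crop1.png',np.vstack([a,b]))
for n,q in(('top',t),('side',s)):
    X=pts(n,q['d'])
    np.save('pics/X%s.npy'%n,X)
X=np.load('pics/Xtop.npy');hsv=cv2.cvtColor(t['p'],cv2.COLOR_RGB2HSV)
def rect(name,m):
    n,l,st,ce=cv2.connectedComponentsWithStats(m.astype(np.uint8));
    for i in range(1,n):
        if st[i,4]>12:
            P=X[l==i];print(name,st[i].tolist(),'med',np.median(P,0).round(1),cv2.minAreaRect(P[:,:2].astype(np.float32)))
z=X[...,2]
def box(u,v,w,h):
    m=np.zeros(z.shape,bool);m[v:v+h,u:u+w]=1;return m
pb=box(140,170,66,70);jb=box(305,160,70,85);gb=box(240,215,30,30)
rect('blocktop',pb&(abs(z-40)<9)); rect('handle',pb&(z>75)); rect('small',pb&(z>8)&(z<32))
rect('holder',jb&(abs(z-46)<7)&(np.indices(z.shape)[0]<195)); rect('knob',jb&(z>75)); rect('plate',jb&(z>4))
rect('bottle',gb&(z>20))
E
```

```text
blocktop [151, 179, 20, 26, 330] med [503.8 227.3  39.6] ((508.9039306640625, 234.91647338867188), (44.791709899902344, 63.45156478881836), 87.31620788574219)
handle [152, 184, 9, 14, 105] med [508.  232.3  92.2] ((458.291748046875, 122.62619018554688), (267.82952880859375, 29.62796401977539), 66.06237030029297)
small [158, 180, 17, 27, 74] med [502.9 213.6  17.7] ((501.1410217285156, 217.0987548828125), (28.903303146362305, 71.89313507080078), 60.432308197021484)
small [146, 219, 23, 11, 143] med [428.5 245.2  12.2] ((428.46453857421875, 250.0518341064453), (23.37665557861328, 57.07343292236328), 2.7382917404174805)
small [189, 227, 6, 10, 13] med [409.2 157.6  23.8] ((409.17132568359375, 158.92469787597656), (23.698833465576172, 8.345306396484375), 16.06560707092285)
holder [331, 164, 19, 26, 429] med [ 538.7 -213.5   45.2] ((538.3009033203125, -213.920654296875), (63.692447662353516, 44.916099548339844), 0.3541067838668823)
knob [342, 206, 7, 22, 141] med [ 438.2 -212.6   90.5] ((439.872314453125, -113.73397827148438), (215.27688598632812, 47.686012268066406), 89.22003173828125)
plate [314, 164, 49, 77, 3362] med [ 473.8 -207.4   39.6] ((474.7330627441406, -138.79576110839844), (189.8446502685547, 266.8953552246094), 0.43720564246177673)
bottle [248, 224, 14, 14, 149] med [406.9   2.3  50.7] ((407.7444152832031, 1.3774003982543945), (32.03248596191406, 31.906925201416016), 89.39302062988281)
```

View pics/crop1.png

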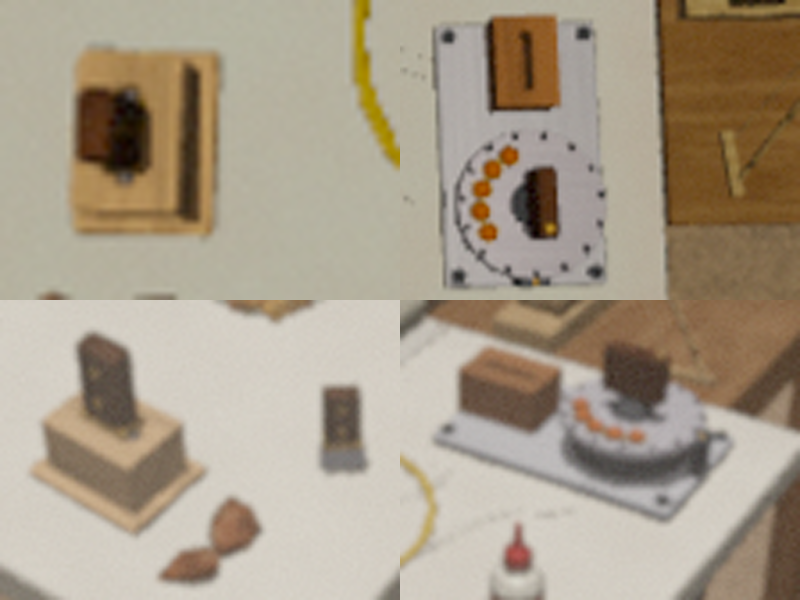

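The crop confirms it: the big handle stands in the pale block (the crop's left column), and the small loose one lies at the right of the lower-left crop. Next I refine the coordinates and get the tool axes.

```bash
python3 - <<'E'
from h import *
from scipy.spatial.transform import Rotation as Ro
t=np.load('pics/top0.npz');X=np.load('pics/Xtop.npy');S=np.load('pics/Xside.npy');s=np.load('pics/side0.npz')
def sel(X,x0,x1,y0,y1,z0,z1):
    return (X[...,0]>x0)&(X[...,0]<x1)&(X[...,1]>y0)&(X[...,1]<y1)&(X[...,2]>z0)&(X[...,2]<z1)
def R(n,P):
    P=P.astype(np.float32);print(n,len(P),np.median(P,0).round(1),cv2.minAreaRect(np.ascontiguousarray(P[:,:2])))
for n,Y in(('top',X),('side',S)):
    R(n+' handle',Y[sel(Y,480,540,205,262,87,99)])
    R(n+' hand60',Y[sel(Y,480,540,205,262,50,88)])
    R(n+' block',Y[sel(Y,470,550,195,275,34,46)])
    R(n+' knob',Y[sel(Y,400,480,-235,-190,86,98)])
    R(n+' holder',Y[sel(Y,490,590,-250,-180,41,51)])
    R(n+' plate',Y[sel(Y,360,590,-290,-140,5,16)])
g=cv2.cvtColor(t['p'],cv2.COLOR_RGB2GRAY)
m=sel(X,510,566,-228,-200,20,51)&(g<65);v,u=np.nonzero(m);print('slot px',u.mean(),v.mean(),u.min(),u.max(),v.min(),v.max(),ray('top',u.mean(),v.mean(),46))
st=ctrl.state();print(st);q=st['eef_rot'];print(Ro.from_quat([q[1],q[2],q[3],q[0]]).as_matrix().round(3),ctrl.tcp_to_tips)
E
```

```text
top handle 87 [507.9 234.6  92.5] ((507.9810485839844, 234.79148864746094), (14.732488632202148, 28.744722366333008), 89.22065734863281)
top hand60 54 [506.3 227.5  66.2] ((505.6784362792969, 229.12326049804688), (10.446614265441895, 30.657270431518555), 66.23877716064453)
top block 319 [502.5 228.1  39.6] ((509.0101013183594, 235.18301391601562), (44.76522445678711, 63.19327163696289), 87.99836730957031)
top knob 118 [ 438.2 -214.2   90.7] ((438.3550720214844, -214.22335815429688), (12.889328956604004, 47.25360870361328), 87.35507202148438)
top holder 419 [ 538.9 -213.2   45.3] ((538.3009033203125, -213.920654296875), (63.692447662353516, 44.916099548339844), 0.3541067838668823)
top plate 1408 [ 500.6 -187.5    9.6] ((475.222412109375, -221.44842529296875), (188.4567413330078, 131.516845703125), 0.2159053087234497)
side handle 118 [502.7 239.7  93.6] ((505.5695495605469, 236.72096252441406), (16.348068237304688, 31.230430603027344), 84.59696960449219)
side hand60 232 [497.3 242.8  69.6] ((503.4649963378906, 241.59107971191406), (31.733686447143555, 15.177249908447266), 23.0424213409
[... 765 characters left out ...]
1352909e-04,
       -1.22409629e+00, -2.88061234e-01]), 'qvel': array([ 0.00108145, -0.00266344,  0.00280111,  0.00246551,  0.00049901,
        0.00093232]), 'joint_efforts': array([-1.83562719e-03, -5.84764731e+01,  2.94108403e+01,  6.95443690e+00,
       -3.15195641e-03,  1.07459547e-05]), 'tool_pos': array([ 197.89088311, -644.89113037,  241.44122459]), 'eef_rot': array([-1.89588202e-04, -1.48311660e-01,  9.88940376e-01,  7.40659298e-04]), 'contact_force': array([-0.62620261, -0.45515142,  0.2601442 ]), 'ft_torque': array([-0.0317219 ,  0.06462195, -0.02912777]), 'finger_force': 0.0, 'width': 1.0006531969756536}
[[-0.956 -0.293 -0.001]
 [-0.293  0.956  0.001]
 [ 0.     0.002 -1.   ]] 11.0
```

```bash
R='' ; 
python3 -m crank '[{"xyz":[0,0,0],"rotation":[0,0,0.043]},{"xyz":[0,0,0],"rotation":[0,0,0.043]},{"xyz":[0,0,0],"rotation":[0,0,0.043]},{"xyz":[0,0,0],"rotation":[0,0,0.043]},{"xyz":[0,0,0],"rotation":[0,0,0.043]}]' 100 60
python3 -m crank '[{"xyz":[-0.36,0.36,0],"rotation":[0,0,0]},{"xyz":[-0.36,0.36,0],"rotation":[0,0,0]},{"xyz":[-0.36,0.36,0],"rotation":[0,0,0]},{"xyz":[-0.36,0.36,0],"rotation":[0,0,0]},{"xyz":[-0.36,0.36,0],"rotation":[0,0,0]}]'
python3 -m crank '[{"xyz":[-0.36,0.36,0],"rotation":[0,0,0]},{"xyz":[-0.36,0.36,0],"rotation":[0,0,0]},{"xyz":[-0.36,0.36,0],"rotation":[0,0,0]},{"xyz":[-0.36,0.36,0],"rotation":[0,0,0]},{"xyz":[-0.36,0.36,0],"rotation":[0,0,0]}]'
python3 -m crank '[{"xyz":[0,0.49,0],"rotation":[0,0,0]},{"xyz":[0,0.49,0],"rotation":[0,0,0]},{"xyz":[0,0.49,0],"rotation":[0,0,0]},{"xyz":[0,0.49,0],"rotation":[0,0,0]},{"xyz":[0,0.49,0],"rotation":[0,0,0]}]'
python3 -m crank '[{"xyz":[0,0.49,0],"rotation":[0,0,0]},{"xyz":[0,0.49,0],"rotation":[0,0,0]},{"xyz":[0,0.49,0],"rotation":[0,0,0]},{"xyz":[0,0.49,0],"rotation":[0,0,0]},{"xyz":[0,0.49,0],"rotation":[0,0,0]}]'
python3 -m crank '[{"xyz":[0,0.49,0],"rotation":[0,0,0]},{"xyz":[0,0.49,0],"rotation":[0,0,0]},{"xyz":[0,0.49,0],"rotation":[0,0,0]},{"xyz":[0,0.49,0],"rotation":[0,0,0]},{"xyz":[0,0,0],"rotation":[0,0,0]}]'
cat >> h.py <<'E'
def st(tgt=None,yaw=None):
    from scipy.spatial.transform import Rotation as Ro
    s=ctrl.state();q=s['eef_rot'];M=Ro.from_quat([q[1],q[2],q[3],q[0]]).as_matrix()
    a=np.degrees(np.arctan2(M[1,0],M[0,0]));p=s['tool_pos'];print('t',round(s['clock'],2),'p',np.round(p,1),'xaxis deg',a.round(2),'tilt',np.degrees(M[:2,2]).round(2),'F',np.round(s['contact_force'],1),'T',np.round(s['ft_torque'],2),'w',round(s['width'],3),'ff',round(s['finger_force'],1))
    if tgt is not None: print('shares',(M.T@(np.array(tgt)-p)/80).round(4))
    if yaw is not None: print('rot share z',np.round(-np.radians((yaw-a+180)%360-180)/1.5,4))
E
python3 -c "
from h import *
st([507,235.5,120],178.5)"
```

```text
clock: 0.52
tool_pos: [197.9, -645.0, 241.7]
eef_rot: [-0.0, 0.014, 1.0, 0.0]
contact_force: [-0.1, 0.2, 0.4]
width: 0.997
finger_force: 0.0
clock: 0.93
tool_pos: [346.3, -503.3, 242.0]
eef_rot: [-0.0, 0.013, 1.0, 0.0]
contact_force: [0.2, -1.1, -1.1]
width: 1.001
finger_force: 0.0
clock: 1.35
tool_pos: [494.1, -362.7, 242.1]
eef_rot: [-0.0, 0.012, 1.0, 0.0]
contact_force: [0.6, -1.2, -1.0]
width: 1.0
finger_force: 0.0
clock: 1.77
tool_pos: [497.4, -166.7, 242.0]
eef_rot: [-0.0, 0.012, 1.0, 0.0]
contact_force: [1.1, 1.8, -0.2]
width: 1.001
finger_force: 0.0
clock: 2.18
tool_pos: [502.1, 29.3, 242.3]
eef_rot: [0.0, 0.012, 1.0, 0.0]
contact_force: [1.2, -0.3, -0.1]
width: 1.002
finger_force: 0.0
clock: 2.6
tool_pos: [506.8, 189.5, 241.8]
eef_rot: [0.0, 0.01, 1.0, 0.0]
contact_force: [0.4, -0.4, -0.2]
width: 1.002
finger_force: 0.0
t 2.6 p [506.8 189.5 241.8] xaxis deg 178.81 tilt [0.01 0.02] F [ 0.4 -0.4 -0.2] T [-0.02 -0.09  0.01] w 1.002 ff 0.0
shares [0.0097 0.5743 1.5227]
rot share z 0.0036
```

```bash

python3 -m crank '[{"xyz":[0.01,0.29,0.3],"rotation":[0,0,0.0036]},{"xyz":[0,0.284,0.3],"rotation":[0,0,0]},{"xyz":[0,0,0.35],"rotation":[0,0,0]},{"xyz":[0,0,0.3],"rotation":[0,0,0]},{"xyz":[0,0,0],"rotation":[0,0,0]}]' 100 >/dev/null
python3 - <<'E'
from h import *
st([507,235.5,64],178.5)
p,d=vision.capture('top');q,_=vision.capture('side')
c=lambda p,u,v,w,h,W,H:cv2.resize(p[v:v+h,u:u+w,::-1],(W,H),interpolation=cv2.INTER_CUBIC)
cv2.imwrite('pics/near1.png',np.hstack([c(p,125,150,80,80,400,400),c(q,140,200,100,100,400,400)]))
E
```

```text
t 3.02 p [504.2 228.5 137.2] xaxis deg 178.25 tilt [-0.41 -0.29] F [-1.5 -0.5 -0.3] T [-0.15  0.15 -0.05] w 0.998 ff 0.0
shares [-0.0385  0.0935  0.9141]
rot share z -0.0029
```

View pics/near1.png

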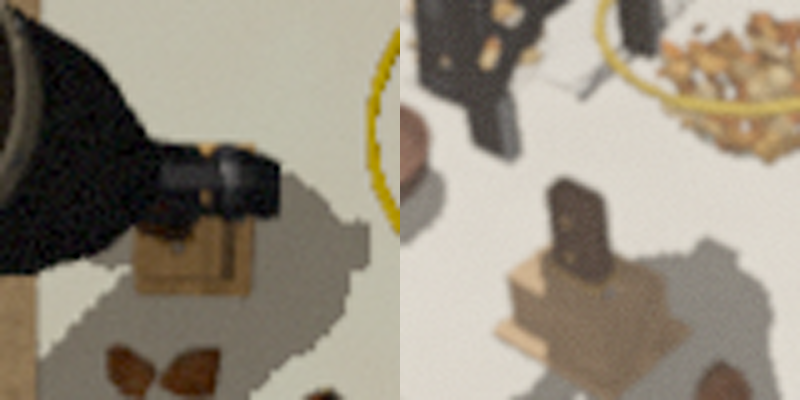

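The crops show both fingers above the block, straddling the handle, at about (565,225) in the right crop. The arm was still settling, so I let it rest and then correct.

```bash

python3 -m crank '[{"xyz":[0,0,0],"rotation":[0,0,0]},{"xyz":[0,0,0],"rotation":[0,0,0]},{"xyz":[0,0,0],"rotation":[0,0,0]},{"xyz":[0,0,0],"rotation":[0,0,0]},{"xyz":[0,0,0],"rotation":[0,0,0]}]' 100 >/dev/null
python3 - <<'E'
from h import *
st([507,235.5,64],178.5)
E
```

```text
t 3.53 p [507.3 230.2 143.1] xaxis deg 178.27 tilt [0.06 0.06] F [-0.1 -0.3 -1.3] T [-0.01 -0.    0.02] w 0.996 ff 0.0
shares [0.0073 0.0656 0.9892]
rot share z -0.0027
```

```bash

python3 -m crank '[{"xyz":[0.005,0.066,0],"rotation":[0,0,0]},{"xyz":[0,0,0.2],"rotation":[0,0,0]},{"xyz":[0,0,0.2],"rotation":[0,0,0]},{"xyz":[0,0,0.2],"rotation":[0,0,0]},{"xyz":[0,0,0.2],"rotation":[0,0,0]}]' >/dev/null
python3 -m crank '[{"xyz":[0,0,0.1],"rotation":[0,0,0]},{"xyz":[0,0,0.09],"rotation":[0,0,0]},{"xyz":[0,0,0],"rotation":[0,0,0]},{"xyz":[0,0,0],"rotation":[0,0,0]},{"xyz":[0,0,0],"rotation":[0,0,0]}]' >/dev/null
python3 -c "
from h import *
st([507,235.5,64],178.5)"
```

```text
t 4.37 p [507.3 235.8  63.9] xaxis deg 178.29 tilt [0.05 0.04] F [-0.5 -0.2 -0.6] T [ 0.03  0.05 -0.  ] w 1.002 ff 0.0
shares [ 0.0036 -0.0035 -0.0015]
rot share z -0.0025
```

Well placed; close on the handle.

```bash

python3 -m crank '[{"xyz":[0,0,0],"rotation":[0,0,0]},{"xyz":[0,0,0],"rotation":[0,0,0]},{"xyz":[0,0,0],"rotation":[0,0,0]},{"xyz":[0,0,0],"rotation":[0,0,0]},{"xyz":[0,0,0],"rotation":[0,0,0]}]' 0 40 | tail -2
python3 -m crank '[{"xyz":[0,0,0],"rotation":[0,0,0]},{"xyz":[0,0,0],"rotation":[0,0,0]},{"xyz":[0,0,0],"rotation":[0,0,0]},{"xyz":[0,0,0],"rotation":[0,0,0]},{"xyz":[0,0,0],"rotation":[0,0,0]}]' >/dev/null
python3 -c "
from h import *
st([507,235.5,64],178.5)"
```

```text
width: 0.295
finger_force: 0.0
t 5.2 p [506.9 235.4  63.3] xaxis deg 178.28 tilt [0.02 0.01] F [ 0.3 -0.1  2.8] T [-0.11  0.16  0.02] w 0.18 ff 40.8
shares [-0.0007  0.0009 -0.0087]
rot share z -0.0025
```

```bash

python3 -m crank '[{"xyz":[0,0,-0.1],"rotation":[0,0,0]},{"xyz":[0,0,-0.2],"rotation":[0,0,0]},{"xyz":[0,0,-0.3],"rotation":[0,0,0]},{"xyz":[0,0,-0.4],"rotation":[0,0,0]},{"xyz":[0,0,-0.3],"rotation":[0,0,0]}]' >/dev/null
python3 -m crank '[{"xyz":[0,-0.1,0],"rotation":[0,0,-0.01]},{"xyz":[-0.05,-0.2,0],"rotation":[0,0,-0.014]},{"xyz":[-0.05,-0.3,0],"rotation":[0,0,0]},{"xyz":[-0.05,-0.4,0],"rotation":[0,0,0]},{"xyz":[-0.05,-0.45,0],"rotation":[0,0,0]}]' >/dev/null
python3 -m crank '[{"xyz":[-0.05,-0.45,0],"rotation":[0,0,0]},{"xyz":[-0.05,-0.45,0],"rotation":[0,0,0]},{"xyz":[-0.05,-0.45,0],"rotation":[0,0,0]},{"xyz":[0,-0.45,0],"rotation":[0,0,0]},{"xyz":[0,-0.45,0],"rotation":[0,0,0]}]' >/dev/null
python3 -m crank '[{"xyz":[0,-0.45,0],"rotation":[0,0,0]},{"xyz":[0,-0.4,0],"rotation":[0,0,0]},{"xyz":[0,-0.3,0],"rotation":[0,0,0]},{"xyz":[0,-0.2,0],"rotation":[0,0,0]},{"xyz":[0,-0.1,0],"rotation":[0,0,0]}]' >/dev/null
python3 -m crank '[{"xyz":[0,0,0],"rotation":[0,0,0]},{"xyz":[0,0,0],"rotation":[0,0,0]},{"xyz":[0,0,0],"rotation":[0,0,0]},{"xyz":[0,0,0],"rotation":[0,0,0]},{"xyz":[0,0,0],"rotation":[0,0,0]}]'  >/dev/null
python3 -c "
from h import *
st([536.9,-213.7,105],180.3)"
```

```text
t 7.28 p [ 536.8 -175.7  167.2] xaxis deg -179.59 tilt [0.01 0.  ] F [ 0.4  0.1 -0.5] T [-0.01 -0.    0.  ] w 0.183 ff 40.5
shares [ 0.0019 -0.4755  0.778 ]
rot share z 0.0013
```

```bash

python3 -m crank '[{"xyz":[0,-0.1,0],"rotation":[0,0,0]},{"xyz":[0,-0.2,0.1],"rotation":[0,0,0]},{"xyz":[0,-0.175,0.2],"rotation":[0,0,0]},{"xyz":[0,0,0.28],"rotation":[0,0,0]},{"xyz":[0,0,0.2],"rotation":[0,0,0]}]' >/dev/null
python3 -m crank '[{"xyz":[0,0,0],"rotation":[0,0,0]},{"xyz":[0,0,0],"rotation":[0,0,0]},{"xyz":[0,0,0],"rotation":[0,0,0]},{"xyz":[0,0,0],"rotation":[0,0,0]},{"xyz":[0,0,0],"rotation":[0,0,0]}]'  >/dev/null
python3 - <<'E'
from h import *
st([536.9,-213.7,105],180.3)
p,d=vision.capture('top');q,e=vision.capture('side')
np.savez('pics/n2.npz',p=p,d=d,q=q,e=e)
c=lambda p,u,v,w,h,W,H:cv2.resize(p[v:v+h,u:u+w,::-1],(W,H),interpolation=cv2.INTER_CUBIC)
cv2.imwrite('pics/near2.png',np.hstack([c(p,310,150,60,60,400,400),c(q,255,125,70,70,400,400)]))
E
```

```text
t 8.12 p [ 537.7 -214.5  106. ] xaxis deg -179.63 tilt [ 0.12 -0.02] F [-0.7 -0.2 -0.9] T [ 0.08 -0.02  0.01] w 0.181 ff 40.4
shares [0.0094 0.0101 0.0125]
rot share z 0.0008
```

View pics/near2.png

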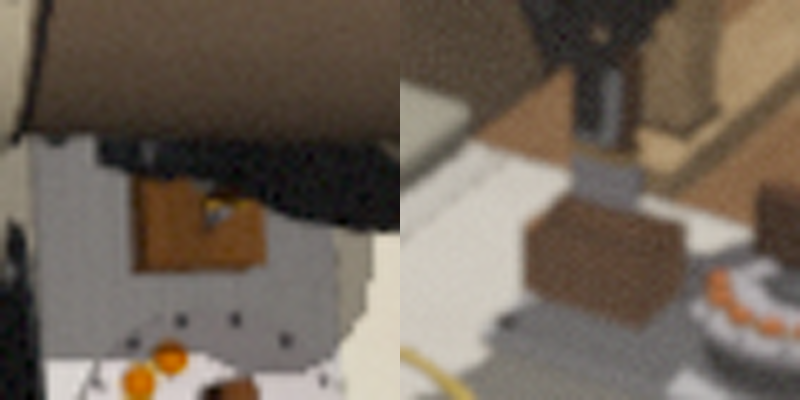

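The left crop shows the blade over the holder's slot at (215,205). The right crop shows the blade's lower edge at (605,206), just above the holder top. I descend gently.

```bash

python3 -m crank '[{"xyz":[0.009,0.008,0],"rotation":[0,0,0]},{"xyz":[0,0,0.05],"rotation":[0,0,0]},{"xyz":[0,0,0.05],"rotation":[0,0,0]},{"xyz":[0,0,0.05],"rotation":[0,0,0]},{"xyz":[0,0,0.04],"rotation":[0,0,0]}]' >/dev/null
python3 -m crank '[{"xyz":[0,0,0],"rotation":[0,0,0]},{"xyz":[0,0,0],"rotation":[0,0,0]},{"xyz":[0,0,0],"rotation":[0,0,0]},{"xyz":[0,0,0],"rotation":[0,0,0]},{"xyz":[0,0,0],"rotation":[0,0,0]}]'  >/dev/null
python3 - <<'E'
from h import *
st([536.9,-213.7,70],180.3)
n=np.load('pics/n2.npz');print('blade bottom side',ray('side',290.9,161.05,56))
E
```

```text
t 9.05 p [ 536.3 -213.9   89.7] xaxis deg -179.66 tilt [ 0.02 -0.  ] F [ 0.4  0.4 -1.1] T [-0.   -0.03 -0.01] w 0.182 ff 40.4
shares [-0.0077  0.0029  0.2462]
rot share z 0.0004
blade bottom side [ 535.01786621 -212.01394529   56.        ]
```

```bash

python3 -m crank '[{"xyz":[0,0,0.05],"rotation":[0,0,0]},{"xyz":[0,0,0.05],"rotation":[0,0,0]},{"xyz":[0,0,0.05],"rotation":[0,0,0]},{"xyz":[0,0,0.05],"rotation":[0,0,0]},{"xyz":[0,0,0.02],"rotation":[0,0,0]}]' >/dev/null
python3 -m crank '[{"xyz":[0,0,0.01],"rotation":[0,0,0]},{"xyz":[0,0,0.01],"rotation":[0,0,0]},{"xyz":[0,0,0],"rotation":[0,0,0]},{"xyz":[0,0,0],"rotation":[0,0,0]},{"xyz":[0,0,0],"rotation":[0,0,0]}]'  >/dev/null
python3 - <<'E'
from h import *
st([536.9,-213.7,70],180.3)
E
```

```text
t 9.88 p [ 536.3 -213.9   70.5] xaxis deg -179.66 tilt [ 0.02 -0.  ] F [ 0.5  0.3 -0.6] T [0.01 0.04 0.  ] w 0.185 ff 40.4
shares [-0.0078  0.0026  0.0059]
rot share z 0.0005
```

Nearly home with no force; press the last bit until there is contact.

```bash

python3 -m crank '[{"xyz":[0,0,0.01],"rotation":[0,0,0]},{"xyz":[0,0,0.01],"rotation":[0,0,0]},{"xyz":[0,0,0.005],"rotation":[0,0,0]},{"xyz":[0,0,0],"rotation":[0,0,0]},{"xyz":[0,0,0],"rotation":[0,0,0]}]' >/dev/null
python3 - <<'E'
from h import *
st([536.9,-213.7,70],180.3)
E
```

```text
t 10.3 p [ 536.3 -213.9   69.3] xaxis deg -179.64 tilt [ 0.04 -0.02] F [-2.5  1.1  8.1] T [0.66 0.96 0.01] w 0.182 ff 41.7
shares [-0.0073  0.003  -0.0092]
rot share z 0.0006
```

Contact came at the expected home height. I release and rise.

```bash

python3 -m crank '[{"xyz":[0,0,0],"rotation":[0,0,0]},{"xyz":[0,0,0],"rotation":[0,0,0]},{"xyz":[0,0,0],"rotation":[0,0,0]},{"xyz":[0,0,0],"rotation":[0,0,0]},{"xyz":[0,0,0],"rotation":[0,0,0]}]' 100 >/dev/null
python3 -m crank '[{"xyz":[0,0,0],"rotation":[0,0,0]},{"xyz":[0,0,0],"rotation":[0,0,0]},{"xyz":[0,0,0],"rotation":[0,0,0]},{"xyz":[0,0,-0.1],"rotation":[0,0,0]},{"xyz":[0,0,-0.2],"rotation":[0,0,0]}]' >/dev/null
python3 -m crank '[{"xyz":[0,0,-0.4],"rotation":[0,0,0]},{"xyz":[0,0,-0.4],"rotation":[0,0,0]},{"xyz":[0.3,0,-0.2],"rotation":[0,0,0]},{"xyz":[0.4,0,0],"rotation":[0,0,0]},{"xyz":[0.4,0,0],"rotation":[0,0,0]}]' >/dev/null
python3 -m crank '[{"xyz":[0.15,0,0],"rotation":[0,0,0]},{"xyz":[0,0,0],"rotation":[0,0,0]},{"xyz":[0,0,0],"rotation":[0,0,0]},{"xyz":[0,0,0],"rotation":[0,0,0]},{"xyz":[0,0,0],"rotation":[0,0,0]}]' >/dev/null
python3 - <<'E'
from h import *
st([437,-213.5,68],180.3)
p,d=vision.capture('top');q,e=vision.capture('side')
S=pts('side',e);X=pts('top',d)
def sel(X,x0,x1,y0,y1,z0,z1):
    return (X[...,0]>x0)&(X[...,0]<x1)&(X[...,1]>y0)&(X[...,1]<y1)&(X[...,2]>z0)&(X[...,2]<z1)
for n,Y in(('top',X),('side',S)):
    for k,b in(('scr',(505,570,-240,-190,88,110)),('knob',(400,480,-240,-190,86,98))):
        P=Y[sel(Y,*b)].astype(np.float32)
        if len(P)>5: print(n,k,len(P),np.percentile(P[:,2],[50,97]),cv2.minAreaRect(np.ascontiguousarray(P[:,:2])))
c=lambda p,u,v,w,h,W,H:cv2.resize(p[v:v+h,u:u+w,::-1],(W,H),interpolation=cv2.INTER_CUBIC)
cv2.imwrite('pics/near3.png',np.hstack([c(p,305,150,70,70,400,400),c(q,255,125,100,100,400,400)]))
E
```

```text
t 11.97 p [ 437.2 -214.5  172.4] xaxis deg -179.65 tilt [ 0.02 -0.01] F [0.3 0.3 0.2] T [ 0.04 -0.03 -0.03] w 1.0 ff 0.0
shares [0.0023 0.0132 1.3051]
rot share z 0.0006
side scr 77 [ 96.80937958 101.26909668] ((533.2097778320312, -209.2353515625), (29.072851181030273, 15.071858406066895), 5.399588584899902)
side knob 79 [90.83039093 93.57789124] ((434.982421875, -211.71240234375), (47.418304443359375, 13.962133407592773), 0.9576051831245422)
```

View pics/near3.png

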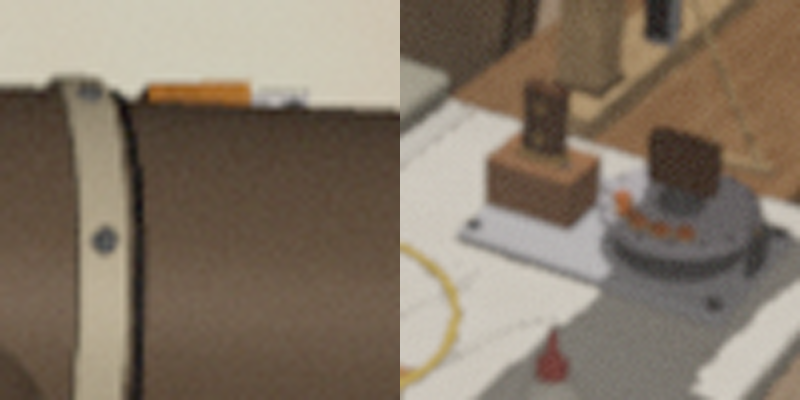

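The scraper stands upright with its shoulder on the holder, at (548,115) in the right crop. The knob is still at home and the bottle is upright. I move down onto the knob.

```bash

python3 -m crank '[{"xyz":[0.008,0.008,0.25],"rotation":[0,0,0]},{"xyz":[0,0,0.3],"rotation":[0,0,0]},{"xyz":[0,0,0.3],"rotation":[0,0,0]},{"xyz":[0,0,0.25],"rotation":[0,0,0]},{"xyz":[0,0,0.15],"rotation":[0,0,0]}]' >/dev/null
python3 -m crank '[{"xyz":[0,0,0.05],"rotation":[0,0,0]},{"xyz":[0,0,0],"rotation":[0,0,0]},{"xyz":[0,0,0],"rotation":[0,0,0]},{"xyz":[0,0,0],"rotation":[0,0,0]},{"xyz":[0,0,0],"rotation":[0,0,0]}]' >/dev/null
python3 - <<'E'
from h import *
st([436.5,-213.9,68],180.3);print(ctrl.state()['joint_positions'].round(3))
E
```

```text
t 12.9 p [ 436.2 -213.9   69.2] xaxis deg -179.66 tilt [ 0.1  -0.01] F [-0.1 -0.7  0.6] T [ 0.   -0.01 -0.04] w 1.002 ff 0.0
shares [-0.0031  0.0004  0.0155]
rot share z 0.0005
[-0.05   0.241 -0.62   0.    -0.708 -1.515]
```

```bash

python3 -m crank '[{"xyz":[0,0,0.012],"rotation":[0,0,0]},{"xyz":[0,0,0],"rotation":[0,0,0]},{"xyz":[0,0,0],"rotation":[0,0,0]},{"xyz":[0,0,0],"rotation":[0,0,0]},{"xyz":[0,0,0],"rotation":[0,0,0]}]' 0 50 >/dev/null
python3 -m crank '[{"xyz":[0,0,0],"rotation":[0,0,0]},{"xyz":[0,0,0],"rotation":[0,0,0]},{"xyz":[0,0,0],"rotation":[0,0,0]},{"xyz":[0,0,0],"rotation":[0,0,0]},{"xyz":[0,0,0],"rotation":[0,0,0]}]' >/dev/null
python3 - <<'E'
from h import *
st([436.5,-213.9,68],180.3)
E
```

```text
t 13.73 p [ 435.5 -215.7   67.7] xaxis deg -179.64 tilt [-0.01 -0.13] F [ -0.4 -16.   -1.8] T [-5.29  0.14 -0.1 ] w 0.158 ff 54.4
shares [-0.013   0.0229 -0.0035]
rot share z 0.0007
```

Gripped, but the bar pulls the tool about 2 mm to -y. I re-centre the command.

```bash

python3 -m crank '[{"xyz":[0,-0.01,0],"rotation":[0,0,0]},{"xyz":[0,-0.01,0],"rotation":[0,0,0]},{"xyz":[0,-0.004,0],"rotation":[0,0,0]},{"xyz":[0,0,0],"rotation":[0,0,0]},{"xyz":[0,0,0],"rotation":[0,0,0]}]' >/dev/null
python3 - <<'E'
from h import *
st([436.5,-215.7,68],180.3)
E
```

```text
t 14.15 p [ 435.5 -215.9   67.7] xaxis deg -179.67 tilt [ 0.   -0.01] F [-1.7 -1.3  5.7] T [-0.06  0.62  0.06] w 0.161 ff 55.5
shares [-0.0128  0.003  -0.0036]
rot share z 0.0004
```

```bash

python3 -m crank '[{"xyz":[0,0,0],"rotation":[0,0,0.025]},{"xyz":[0,0,0],"rotation":[0,0,0.025]},{"xyz":[0,0,0],"rotation":[0,0,0.025]},{"xyz":[0,0,0],"rotation":[0,0,0.025]},{"xyz":[0,0,0],"rotation":[0,0,0.025]}]' >/dev/null
python3 -m crank '[{"xyz":[0,0,0],"rotation":[0,0,0.025]},{"xyz":[0,0,0],"rotation":[0,0,0.025]},{"xyz":[0,0,0],"rotation":[0,0,0.025]},{"xyz":[0,0,0],"rotation":[0,0,0.025]},{"xyz":[0,0,0],"rotation":[0,0,0.025]}]' >/dev/null
python3 -m crank '[{"xyz":[0,0,0],"rotation":[0,0,0.025]},{"xyz":[0,0,0],"rotation":[0,0,0.005]},{"xyz":[0,0,0],"rotation":[0,0,0]},{"xyz":[0,0,0],"rotation":[0,0,0]},{"xyz":[0,0,0],"rotation":[0,0,0]}]' >/dev/null
python3 - <<'E'
from h import *
st([435.5,-215.8,68],108.3)
E
```

```text
t 15.4 p [ 435.6 -215.4   67.7] xaxis deg 156.27 tilt [0.03 0.02] F [-1.6  3.4  6.3] T [1.44 0.46 0.03] w 0.156 ff 55.6
shares [-0.0003 -0.0051 -0.0036]
rot share z 0.5582
```

```bash

python3 -m crank '[{"xyz":[0,0,0],"rotation":[0,0,0.025]},{"xyz":[0,0,0],"rotation":[0,0,0.025]},{"xyz":[0,0,0],"rotation":[0,0,0.025]},{"xyz":[0,0,0],"rotation":[0,0,0.025]},{"xyz":[0,0,0],"rotation":[0,0,0.025]}]' >/dev/null
python3 -m crank '[{"xyz":[0,0,0],"rotation":[0,0,0.025]},{"xyz":[0,0,0],"rotation":[0,0,0.025]},{"xyz":[0,0,0],"rotation":[0,0,0.025]},{"xyz":[0,0,0],"rotation":[0,0,0.025]},{"xyz":[0,0,0],"rotation":[0,0,0.025]}]' >/dev/null
python3 -m crank '[{"xyz":[0,0,0],"rotation":[0,0,0.025]},{"xyz":[0,0,0],"rotation":[0,0,0.005]},{"xyz":[0,0,0],"rotation":[0,0,0]},{"xyz":[0,0,0],"rotation":[0,0,0]},{"xyz":[0,0,0],"rotation":[0,0,0]}]' >/dev/null
python3 - <<'E'
from h import *
st([435.5,-215.8,68],108.3)
E
```

```text
t 16.65 p [ 436.  -215.    67.7] xaxis deg 132.21 tilt [0.07 0.05] F [-1.4  6.5  6.1] T [2.58 0.1  0.05] w 0.151 ff 55.7
shares [-0.0031 -0.0115 -0.0034]
rot share z 0.2782
```

```bash

python3 -m crank '[{"xyz":[0,0,0],"rotation":[0,0,0.025]},{"xyz":[0,0,0],"rotation":[0,0,0.025]},{"xyz":[0,0,0],"rotation":[0,0,0.025]},{"xyz":[0,0,0],"rotation":[0,0,0.025]},{"xyz":[0,0,0],"rotation":[0,0,0.025]}]' >/dev/null
python3 -m crank '[{"xyz":[0,0,0],"rotation":[0,0,0.025]},{"xyz":[0,0,0],"rotation":[0,0,0.025]},{"xyz":[0,0,0],"rotation":[0,0,0.025]},{"xyz":[0,0,0],"rotation":[0,0,0.025]},{"xyz":[0,0,0],"rotation":[0,0,0.025]}]' >/dev/null
python3 -m crank '[{"xyz":[0,0,0],"rotation":[0,0,0.025]},{"xyz":[0,0,0],"rotation":[0,0,0.003]},{"xyz":[0,0,0],"rotation":[0,0,0]},{"xyz":[0,0,0],"rotation":[0,0,0]},{"xyz":[0,0,0],"rotation":[0,0,0]}]' >/dev/null
python3 - <<'E'
from h import *
st([435.5,-215.8,68],108.3)
p,d=vision.capture('top');q,e=vision.capture('side')
c=lambda p,u,v,w,h,W,H:cv2.resize(p[v:v+h,u:u+w,::-1],(W,H),interpolation=cv2.INTER_CUBIC)
cv2.imwrite('pics/near4.png',np.hstack([c(p,305,150,70,95,380,500),c(q,255,125,84,100,420,500)]))
E
```

```text
t 17.9 p [ 436.5 -214.8   67.7] xaxis deg 108.32 tilt [0.12 0.06] F [0.7 6.8 5.4] T [ 3.2  -0.38 -0.01] w 0.159 ff 55.5
shares [-0.0082 -0.0164 -0.0037]
rot share z 0.0003
```

View pics/near4.png

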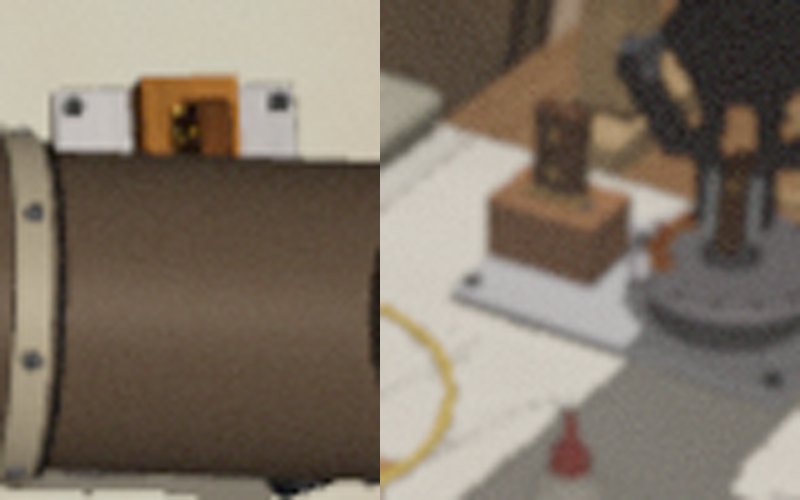

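The right crop shows the scraper home in the holder at (562,145) and the bar gripped and turned end-on at (735,205). The stones now face the holder at (660,240), and the bottle is upright. I hand it in.

```bash
python3 -c "
from station import ctrl
print(ctrl.sign_off())"
```

```text
the job is handed in; nothing more can be done
None
```

I handed the job in at about 18 s; no verdict came back, but my last readings and pictures showed the scraper released and fully home in the holder, the knob turned 72° to its third stop and still gripped at about 55 N, and the glue bottle upright.

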